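Complete the asparagus bundle and clamp it in the hand press

TASK

One spear is missing from the asparagus bundle in the hand press: take the full-length thick spear from the red rack, stand it butt-down in the free space of the press's trough, between the two spears already there and the rubber pad, and let go of it. Then squeeze and release the press's pair of upright levers, again and again, until the ratchet has brought the jaw up and its sprung pad is pressed back against the bundle by about half of its travel, never near its stop, and finish while still squeezing the levers. Move the jaw only with the levers, and leave the other two spears standing in the rack.

Things in the scene. Friction and masses are not known exactly. Their poses are not given: they have to be found in the camera images.
- press: Bench bundle press, aluminium and steel, fixed during the run. Origin on the table midway between its two squeeze levers; x is the direction in which the jaw pushes (levers to trough), z up. Base plate x = -100 to 270 mm, 100 mm wide, 12 mm thick. Jaw plate and pad reach 78 mm above the table; pad front face at x = 126 mm + jaw - pad
- trough (a point): Point on the trough floor (12 mm above the table) at press x = 150.5 mm, on its middle line; axes as the press. Trough along x, inner width 30 mm, walls 6 mm thick, x = 120 to 235 mm, tops 75 mm above the table. End stop at x = 225 mm, 90 mm high; two spears stand against it and fill x = 176 to 225 mm. The free space from there to the pad, 38 to 50 mm long at the start, takes the missing spear
- grips (a point): Midway between the two black cross bars on top of the squeeze levers, 118 mm above the table; axes as the press. Bars 13 mm thick, 36 mm long along y, 64 mm over their outsides when released, 34 mm fully squeezed. Squeeze along x from above; under the bars are thin fork arms, outsides 5.5 mm or more further in when released, and from 63 mm above the table down the ratchet bar
- trigger (a joint): Squeeze angle of each lever (rad): 0 released, about 0.15 fully squeezed; each bar moves 102 mm x this angle. The levers hinge 16 mm above the table, are geared together so that both swing equally, and spring open when let go. About 5 to 10 N on each bar works them
- jaw (a joint): Advance of the jaw along press x (m), 0 to 0.045; starts at 0 to 0.012. A full squeeze and full release advances it one ratchet tooth, 7.5 mm; the pawl travels 9 mm (61 mm x the lever angle), so the first 1.5 mm of a squeeze is idle; the very first squeeze may give 1.5 to 9 mm. The jaw follows the squeeze and stays where it is on release; it can not be drawn back
- pad (a joint): How far the sprung rubber pad is pressed back towards the jaw plate (m): 0 untouched, 0.014 at its stop; spring 0.6 N per mm. Pad 24 mm wide, 10 mm thick, 18 to 78 mm above the table; the gap between it and the jaw plate behind it, 16 mm when untouched, shows it
- spear_mid (a point): Centre of the missing spear: white asparagus, round straight shaft 24 mm in diameter, 170 mm long, standing butt-down in one of the three holes of the red rack: the thick one of full length. The point is half-way up, 85 mm above its flat butt; z towards its tip. The shaft is straight to 128 mm above the butt, then tapers. About 75 g
- rack: Red plastic block 230 x 80 x 50 mm high, fixed during the run, with three holes 28 mm wide and 35 mm deep (floor 15 mm above the table) in a row along its x axis, 70 mm apart. Origin at the centre of its underside. Holds the missing spear, a slim spear and a short stub in random order; there is room for fingers that close along the rack's y axis
- slim_mid (a point): Centre of the slim spear (18 mm diameter, 155 mm long) in the rack; to be left there
- stub_mid (a point): Centre of the short cut stub (24 mm diameter, 95 mm long) in the rack; to be left there
- spear_a_mid (a point): Centre of the spear already in the trough next to the end stop (24 mm diameter, 170 mm long; 85 mm above its butt); its tip stands 182 mm above the table
- spear_b_mid (a point): Centre of the second spear already in the trough, next to the free space (24 mm diameter, 170 mm long; 85 mm above its butt); its tip stands 182 mm above the table
Mind the look-alikes: they are no part of the job. Leave any orange or purple look-alike of the part that bears spear_b_mid alone.

How it is judged:
On the way:
1. the missing spear stands in the trough, let go, and the pad is still untouched (x of spear_mid in the frame of press between 0.12 and 0.185 m and y of spear_mid in the frame of press between -0.01 and 0.01 m and z of spear_mid in the frame of press between 0.087 and 0.107 m and angle between spear_mid's own z axis and vertical below 0.2 rad and contact force between spear and the fingers below 0.1 N and value of joint pad below 0.003 m), for 0.2 s.
At the end, for the whole second after the job is handed in: Three spears stand in the trough on its floor (within 10 mm, tilt under 0.2 rad); the pad presses the added spear (over 1 N) and is pressed back 3.5 to 10.5 of its 14 mm; the levers are still held squeezed (past 0.02 rad) by the fingers (over 1 N) (x of spear_mid in the frame of press between 0.12 and 0.185 m and y of spear_mid in the frame of press between -0.01 and 0.01 m and z of spear_mid in the frame of press between 0.087 and 0.107 m and angle between each of spear_mid, spear_b_mid, spear_a_mid's own z axis and vertical below 0.2 rad and x of spear_b_mid in the frame of press between 0.17 and 0.21 m and y of spear_b_mid in the frame of press between -0.01 and 0.01 m and z of spear_b_mid in the frame of press between 0.087 and 0.107 m and x of spear_a_mid in the frame of press between 0.195 and 0.23 m and y of spear_a_mid in the frame of press between -0.01 and 0.01 m and z of spear_a_mid in the frame of press between 0.087 and 0.107 m and value of joint pad between 0.0035 and 0.0105 m and contact force between pad and spear above 1 N and value of joint trigger above 0.02 rad and contact force between any of trigger, trigger2 and the fingers above 1 N); the arm keeps its last pose, push and grip.
It fails at once if the bundle is crushed: pad pressed back more than 12.5 mm (value of joint pad above 0.0125 m).
It fails at once if the jaw or pad is pushed directly by the robot (more than 5 N) (contact force between jaw and the arm above 5 N or contact force between jaw and the fingers above 5 N).
It fails at once if the slim spear or the stub is taken out of the rack or thrown over (distance of any of slim_mid, stub_mid from where it was at the start of the episode above 0.05 m).
It also fails if it takes over 72 s, if anything falls off the work surface, if the arm or the gripper's body presses on something with over 40 N, if the wrist force passes 120 N, or if a joint passes its speed limit or range.

ROBOT

A 6-joint arm with a two-finger parallel gripper is mounted at the origin on the work surface. World frame = base frame: x ahead of the robot, y to its left, z up, the work surface at z = 0. Lengths are in m, angles in rad, forces in N, time in s.
With the tool pointing down it reaches from about 0.35 to 0.775 m from the base axis. Payload 5.5 kg.
Tool frame: the origin (TCP) lies midway between the tips of the shut fingers; the grasp point (between the pads) lies 19 mm behind it; z points along the fingers, y is the line along which they close (so a half turn about z gives the same grasp; the last joint's range is limited). The gripper opens to 85 mm and grips with 20 to 120 N. Pads are 22 mm wide; open, the fingers measure 114 mm over their backs; the gripper's body (76 mm by 85 mm) begins 54 mm behind the grasp point. The pads swing forward as they close: fully open they stand 13 mm farther back than shut.
Start: joints at [-1.482, 0.313, 0.046, 1.304, 0, 1.431], TCP at [0.13, -0.56, 0.231] pointing down, gripper open.
Joint ranges: [-2.76, 2.76], [-0.86, 1.69], [-1.03, 1.26], [-2.2, 2.34], [-1.47, 1.5], [-3.14, 3.14]. Speed limits (rad/s): [2.57, 2.57, 3.14, 3.14, 3.14, 3.14].

INTERFACE

Orientations are given as a unit quaternion [w, x, y, z].
In Python, from workcell import telemetry, imaging, env gives the robot as it stands. The module is installed in compiled form; this text tells all that it offers.
- The arm moves only by the tool step_arm, never from a script. Its argument "moves" is a list of rows, each a list of 3 entries, a list of its own where there are three numbers: the shift along the tool's x, y, z in mm, then the turn, a rotation vector about the tool's x, y, z in rad, then the finger opening in mm, from 0 to 85.4. A call has 1 to 8 rows; each row is the pose to reach, as a shift and turn from the pose commanded when the call began, along the tool's axes at that moment; what a row does not reach only later rows make up. A row lasts 1/12 s, in which the tool goes at most 41.7 mm and 7.16 degrees, less where a joint would pass 70% of its speed; a pose out of reach is approached as far as the arm can. A call with a gripper value outside its range is refused whole. The fingers move at their own pace and stop on an object; "grip_force" is the grip in N (left out, the last holds). Time passes only in rows, so rows that repeat a pose let the fingers close. It gives the time, the measured TCP pose, the force, the opening and the grip force at its end, in the units of the state.
- telemetry.get_state(): the state, without advancing time (a new reading comes with each control period).
- imaging.read_camera(name): name is "side" or "top"; returns the picture (400x640x3 uint8, red, green, blue); there is no depth.
- imaging.camera_params(name): a dict with "camera_matrix" (3x3 intrinsics, pixels), "D" ([k1, k2, p1, p2, k3] as OpenCV has them; the pictures are not rectified), "pose" (4x4, takes a point from camera to world coordinates). Camera axes: x right, y up, looking along -z (the intrinsics and any distortion apply to the point x, -y, -z); pixel columns grow to the right and rows downward; lengths in m; the calibration is good to about 2 mm. A picture is of the moment at which its call begins. camera_params takes no time and is no camera call.
- env.hand_in(): hands the job in; it is judged then, once.
The state is a dict: "clock": time; "joint_pos": joint angles; "qvel": joint speeds; "tau": joint torques, N m; "tcp_pos": TCP position; "orientation": TCP orientation; "wrist_force": force on the tool from outside, world axes, zero at the start; "ft_torque": the same for the moment, N m; "finger_gap": finger opening in m; "grip_force": force on a finger pad.
Only numpy, scipy, OpenCV 4.12 (cv2) and the standard library are available. Lean on these libraries where they do the work, as an engineer would, in place of code of your own. Each camera call takes 0.05 s, during which the arm holds its last target. There are 200 camera calls.

## Working session

There is one attempt and no reset: what is moved stays moved. The work goes in short steps, Python scripts to look and compute and a tool call to move; the robot and the scene stay as the last step left them, time stands still between calls to the robot, and variables do not carry over. Pictures are saved under pics/ and viewed, at most 10 in all, crops included, and the job is handed in when it is done.

Besides the shell and the picture viewer there is one more tool, called after ">>>" as a command line: name --argument value ..., lists and objects as JSON in quotes. step_arm: Moves the arm, as the interface text tells. Its arguments: {"type":"object","properties":{"moves":{"type":"array"},"grip_force":{"type":"number"}},"required":["moves"]}

```bash
mkdir -p pics; cat > h.py <<'E'
import numpy as np, cv2
from workcell import telemetry, imaging, env
from scipy.spatial.transform import Rotation as R
def snap(name,fn=None,crop=None,scale=1):
    im=imaging.read_camera(name)[:,:,::-1].copy()
    if fn:
        c=im if crop is None else im[crop[1]:crop[3],crop[0]:crop[2]]
        cv2.imwrite('pics/'+fn,cv2.resize(c,None,fx=scale,fy=scale,interpolation=cv2.INTER_CUBIC))
    return im
def ray(name,uv):
    p=imaging.camera_params(name);K=np.array(p['camera_matrix']);D=np.array(p['D'],float);T=np.array(p['pose'])
    u=cv2.undistortPoints(np.array([[uv]],float),K,D)[0,0]
    return T[:3,3],T[:3,:3]@np.array([u[0],-u[1],-1])
def atz(name,uv,z):
    o,d=ray(name,uv);return o+d*(z-o[2])/d[2]
def proj(name,P):
    p=imaging.camera_params(name);K=np.array(p['camera_matrix']);D=np.array(p['D'],float);T=np.array(p['pose'])
    q=(np.atleast_2d(P)-T[:3,3])@T[:3,:3];q=q*[1,-1,-1]
    return cv2.projectPoints(q,np.zeros(3),np.zeros(3),K,D)[0][:,0]
def tool(dw,):
    s=telemetry.get_state();q=s['orientation'];r=R.from_quat([q[1],q[2],q[3],q[0]])
    return r.inv().apply(dw)*1000
E
python3 - <<'E'
from h import *
a=snap('top','t0.png',None,1.25);b=snap('side','s0.png',None,1.25)
cv2.imwrite('pics/t0raw.png',a);cv2.imwrite('pics/s0raw.png',b)
for n in('top','side'):
    p=imaging.camera_params(n);print(n,np.round(p['pose'],3),np.round(p['camera_matrix'],0),p['D'])
print(telemetry.get_state())
E
```

```text
top [[ 0.007  0.985 -0.17   0.383]
 [-1.     0.008  0.005  0.05 ]
 [ 0.006  0.17   0.985  0.994]
 [ 0.     0.     0.     1.   ]] [[506.   0. 314.]
 [  0. 506. 195.]
 [  0.   0.   1.]] [-0.00589043  0.          0.          0.          0.        ]
side [[ 0.998  0.037 -0.056  0.493]
 [-0.067  0.635 -0.77  -0.648]
 [ 0.007  0.772  0.636  0.661]
 [ 0.     0.     0.     1.   ]] [[411.   0. 317.]
 [  0. 411. 200.]
 [  0.   0.   1.]] [-0.01452978  0.          0.          0.          0.        ]
{'clock': 0.1, 'joint_pos': array([-1.48157587e+00,  3.13898457e-01,  4.51250158e-02,  1.30361415e+00,
        1.63805690e-05,  1.43119513e+00]), 'qvel': array([ 8.71303415e-04,  1.18744155e-03,  3.82783793e-03, -4.14975793e-04,
        1.26880930e-03, -4.41153181e-05]), 'tau': array([ 2.87468392e-03, -4.81723809e+01,  2.99244457e+01,  1.27397847e-02,
       -7.91003640e-05, -7.56820015e-06]), 'tcp_pos': array([ 0.13038207, -0.55956633,  0.23052658]), 'orientation': array([-7.95171170e-04,  9.93461904e-01,  1.14161343e-01,  2.82277749e-05]), 'wrist_force': array([ 0.14261442, -0.85701608,  0.14581989]), 'ft_torque': array([ 0.03290521,  0.01914148, -0.00952057]), 'grip_force': 0.0, 'finger_gap': 0.08525859563418796}
```

View pics/t0.png

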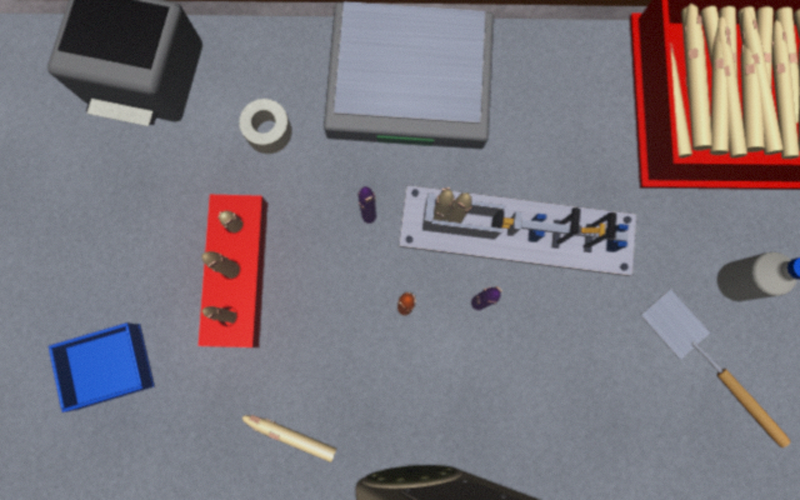

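View pics/s0.png

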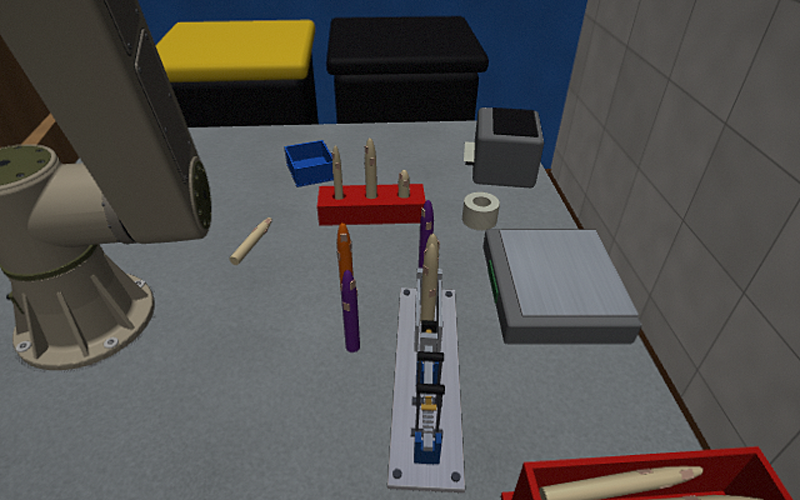

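The top view (800x500 view) shows the rack at (200-265, 195-347) and the press at (400-637, 187-272), with its trough on the left at +y. In the rack, side view, there are three candidates: slim at (338,172), tall thick at (371,168) and stub at (404,184). The middle one fits the missing spear. An enlarged crop will confirm it.

```bash
python3 - <<'E'
import cv2,numpy as np
t=cv2.imread('pics/t0raw.png');s=cv2.imread('pics/s0raw.png')
f=lambda i,x0,y0,x1,y1,k:cv2.resize(i[y0:y1,x0:x1],None,fx=k,fy=k,interpolation=cv2.INTER_CUBIC)
c=np.zeros((600,800,3),np.uint8)
c[:320]=f(t,315,140,515,220,4)
c[320:600,:380]=f(s,250,110,345,180,4)
c[320:600,400:800]=cv2.rotate(f(t,145,152,215,252,4),cv2.ROTATE_90_CLOCKWISE)[:, :400] if False else f(t,145,165,245,235,4)
cv2.imwrite('pics/c1.png',c)
E
```

```text
(no output)
```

View pics/c1.png

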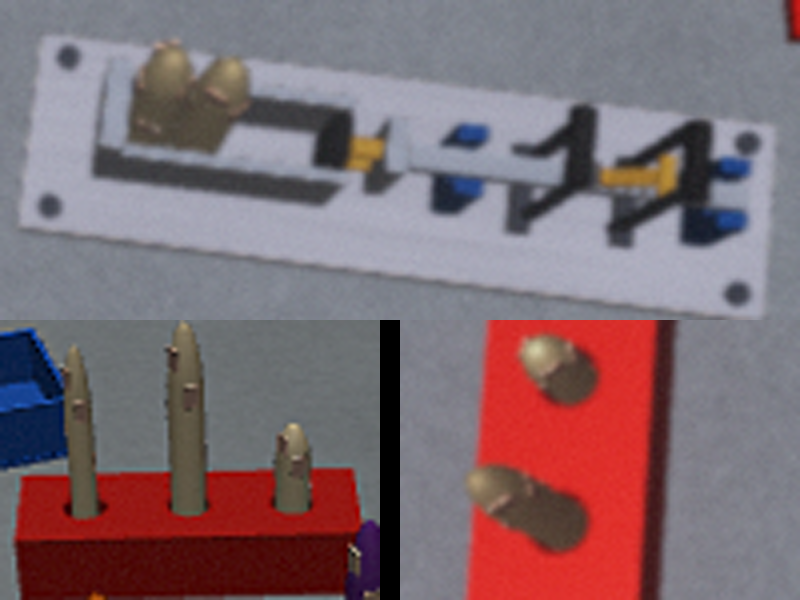

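The crop confirms it: the middle spear is thick and full length, slim is on the left and the stub on the right. Next I'll fit the press and rack poses from the corners.

```bash
cat >> h.py <<'E'
def fit(model,obs,x0):
    from scipy.optimize import least_squares
    def f(x):
        c,s=np.cos(x[2]),np.sin(x[2]);M=np.array([[c,-s,0],[s,c,0],[0,0,1]])
        return np.concatenate([(proj(n,(M@np.array(m).T).T+[x[0],x[1],0])-np.array(o)).ravel() for n,m,o in zip(['top','side'],model,obs) if len(m)])
    r=least_squares(f,x0,loss='soft_l1');return r.x,f(r.x)
E
python3 - <<'E'
from h import *
o=lambda L,a,b,dy=0:[[x/4+a,(y-dy)/4+b] for x,y in L]
# press base: rack
top=[[-.1,-.05,.012],[-.1,.05,.012],[.27,-.05,.012],[.27,.05,.012]]
uv=o([(775,125),(765,318),(43,36),(18,228)],315,140)
for perm in ([0,1,2,3],):
    x,e=fit([top,[top[i] for i in (0,1)]],[uv,[[465/1.25,489/1.25],[388/1.25,486/1.25]]],[.45,-.2,1.5]);print('press',x,e.round(1))
c,s=np.cos(x[2]),np.sin(x[2])
g=lambda p:np.array([x[0]+c*p[0]-s*p[1],x[1]+s*p[0]+c*p[1],p[2]])
for n,p in dict(trough=(.1505,0,.012),barR=(-.0255,0,.118),barL=(.0255,0,.118),b_tip=(.188,0,.182),a_tip=(.213,0,.182),padtop=(.131,0,.078)).items():
    print(n,g(p).round(4),((proj('top',g(p))[0]-[315,140])*4).round(0),(proj('side',g(p))[0]*1.25).round(0))
rt=[[-.115,-.04,.05],[.115,-.04,.05],[.115,.04,.05],[-.115,.04,.05]]
sv=o([(15,540),(22,475),(355,470),(362,527)],250,110,320)
# rack x ~ world x ; side view: right=+x, far=+y
sv=[sv[0],sv[3],sv[2],sv[1]]
tv=[[256/1.25,347/1.25],[264/1.25,196/1.25],[211/1.25,196/1.25],[200/1.25,346/1.25]]
y,e=fit([rt,rt],[tv,sv],[.38,.32,0]);print('rack',y,e.round(1))
c2,s2=np.cos(y[2]),np.sin(y[2])
for h in(-.07,0,.07):
    for z in (.05,.185):
        P=[y[0]+c2*h,y[1]+s2*h,z];print(h,z,np.round(P,4),((proj('top',P)[0]-[145,165])*4).round(0)+[400,320],((proj('side',P)[0]-[250,110])*4+[0,320]).round(0))
E
```

```text
press [ 0.56856529 -0.23931417  1.45895778] [ 1.1 -1.   0.9  0.2 -0.1 -0.5  0.3  0.4  0.2 -0.6 -0.8 -1.1]
trough [ 0.5854 -0.0898  0.012 ] [270. 159.] [426. 337.]
barR [ 0.5657 -0.2647  0.118 ] [698. 158.] [430. 388.]
barL [ 0.5714 -0.214   0.118 ] [584. 145.] [430. 356.]
b_tip [ 0.5895 -0.0525  0.182 ] [237.  66.] [431. 242.]
a_tip [ 0.5923 -0.0276  0.182 ] [177.  59.] [431. 232.]
padtop [ 0.5832 -0.1091  0.078 ] [332. 136.] [428. 318.]
rack [ 0.50638975  0.28582189 -0.01112904] [-0.5  0.1 -0.3 -0.6  0.4 -1.4  0.8  0.  -0.8 -0.2  0.2  0.7 -1.  -1.2
 -0.7 -0.4]
-0.07 0.05 [0.4364 0.2866 0.05  ] [556. 671.] [ 83. 504.]
-0.07 0.185 [0.4364 0.2866 0.185 ] [472. 651.] [ 69. 321.]
0 0.05 [0.5064 0.2858 0.05  ] [566. 521.] [187. 501.]
0 0.185 [0.5064 0.2858 0.185 ] [484. 477.] [182. 319.]
0.07 0.05 [0.5764 0.285  0.05  ] [575. 375.] [291. 498.]
0.07 0.185 [0.5764 0.285  0.185 ] [496. 309.] [294. 316.]
```

```bash
cat >> h.py <<'E'
def go(x,y,z,yaw):
    s=telemetry.get_state();q=s['orientation'];r=R.from_quat([q[1],q[2],q[3],q[0]])
    t=R.from_matrix(np.array([[np.cos(yaw),np.sin(yaw),0],[np.sin(yaw),-np.cos(yaw),0],[0,0,-1]]))
    print('clock',s['clock'],s['tcp_pos'].round(4),'F',s['wrist_force'].round(1),'gap',round(s['finger_gap'],4),'q',s['joint_pos'].round(2))
    print('shift',(r.inv().apply(np.array([x,y,z])-s['tcp_pos'])*1000).round(1),'rot',(r.inv()*t).as_rotvec().round(3))
E
python3 -c "
from h import *
go(.52,-.2,.27,1.459)"
```

```text
clock 0.1 [ 0.1304 -0.5596  0.2305] F [ 0.1 -0.9  0.1] gap 0.0853 q [-1.48  0.31  0.05  1.3   0.    1.43]
shift [ 461.  -261.9  -39. ] rot [-1.00e-03 -1.00e-03 -1.23e+00]
```

>>> step_arm --moves '[[[230,-131,-20],[0,0,-0.6],50],[[462,-262,-40],[0,0,-1.23],50],[[462,-262,-40],[0,0,-1.23],50],[[462,-262,-40],[0,0,-1.23],50],[[462,-262,-40],[0,0,-1.23],50],[[462,-262,-40],[0,0,-1.23],50],[[462,-262,-40],[0,0,-1.23],50],[[462,-262,-40],[0,0,-1.23],50]]'

```text
clock: 0.77
tcp_pos: [0.3757, -0.3329, 0.2563]
orientation: [-0.0, 0.815, 0.579, -0.0]
wrist_force: [0.2, -0.3, -0.9]
finger_gap: 0.0498
grip_force: 0.0
```

```bash
python3 -c "
from h import *
go(.506,.286,.25,1.459)"
```

```text
clock 0.7667 [ 0.3757 -0.3329  0.2563] F [ 0.2 -0.3 -0.9] gap 0.0498 q [-0.89  0.17 -0.09  1.32 -0.    1.02]
shift [627.3 -81.2   6.4] rot [-0.    -0.    -0.224]
```

>>> step_arm --moves '[[[330,-43,3],[0,0,-0.224],50],[[330,-43,3],[0,0,-0.224],50],[[330,-43,3],[0,0,-0.224],50],[[330,-43,3],[0,0,-0.224],50],[[330,-43,3],[0,0,-0.224],50],[[330,-43,3],[0,0,-0.224],50],[[330,-43,3],[0,0,-0.224],50],[[330,-43,3],[0,0,-0.224],50]]'

```text
clock: 1.43
tcp_pos: [0.4446, -0.0073, 0.2532]
orientation: [-0.0, 0.748, 0.664, -0.0]
wrist_force: [0.9, 0.6, -0.1]
finger_gap: 0.05
grip_force: 0.0
```

```bash
python3 -c "
from h import *
go(.506,.286,.24,1.459)"
```

```text
clock 1.4333 [ 0.4446 -0.0073  0.2532] F [ 0.9  0.6 -0.1] gap 0.05 q [-0.2   0.05 -0.22  1.3  -0.    1.49]
shift [298.5  26.4  13.1] rot [-0.     0.    -0.006]
```

>>> step_arm --moves '[[[298,26,6],[0,0,-0.006],50],[[298,26,6],[0,0,-0.006],50],[[298,26,6],[0,0,-0.006],50],[[298,26,6],[0,0,-0.006],50],[[298,26,6],[0,0,-0.006],50],[[298,26,13],[0,0,-0.006],50],[[298,26,13],[0,0,-0.006],50],[[298,26,13],[0,0,-0.006],50]]'

```text
clock: 2.1
tcp_pos: [0.5058, 0.2887, 0.2384]
orientation: [-0.001, 0.744, 0.668, -0.0]
wrist_force: [-0.7, -0.2, -0.4]
finger_gap: 0.05
grip_force: 0.0
```

```bash
python3 - <<'E'
from h import *
go(.5064,.2858,.121,1.459)
a=snap('top');b=snap('side')
f=lambda i,x0,y0,x1,y1,k:cv2.resize(i[y0:y1,x0:x1],None,fx=k,fy=k,interpolation=cv2.INTER_CUBIC)
cv2.imwrite('pics/c2.png',np.hstack([f(a,100,100,240,260,2.8),f(b,230,40,370,200,2.8)]))
p=telemetry.get_state()['tcp_pos']
print(proj('top',p),proj('side',p))
E
```

```text
clock 2.1 [0.5058 0.2887 0.2384] F [-0.7 -0.2 -0.4] gap 0.05 q [0.38 0.33 0.08 1.33 0.   2.06]
shift [ -3.    1.  117.4] rot [-0.001 -0.001  0.005]
[[156.40262121 199.64925361]] [[294.43175656  89.41599151]]
```

View pics/c2.png

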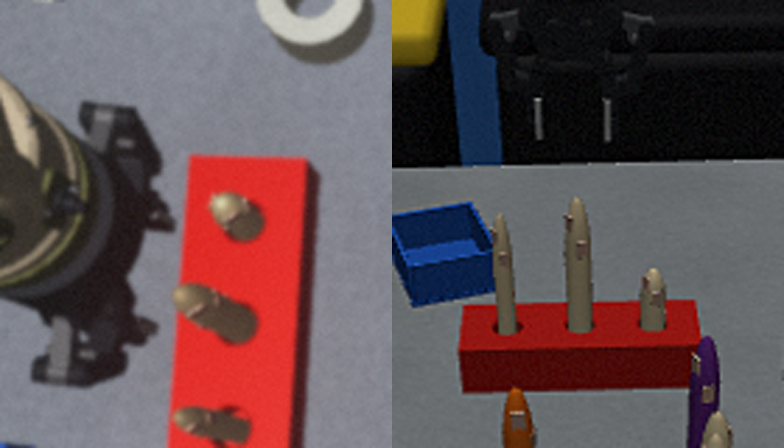

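The crop shows the open fingers (540-608, 140) centred above the thick spear, whose tip is at (577,200). The stub and slim spear stay clear, so I'll descend.

>>> step_arm --moves '[[[-2,1,30],[0,0,0.005],50],[[-2,1,60],[0,0,0.005],50],[[-2,1,90],[0,0,0.005],50],[[-2,1,117],[0,0,0.005],50],[[-2,1,117],[0,0,0.005],50],[[-2,1,117],[0,0,0.005],50]]'

```text
clock: 2.7
tcp_pos: [0.5053, 0.2793, 0.1225]
orientation: [-0.001, 0.748, 0.664, -0.002]
wrist_force: [0.1, 0.1, 1.9]
finger_gap: 0.05
grip_force: 0.0
```

```bash
python3 - <<'E'
from h import *
go(.5064,.2858,.121,1.459)
a=snap('top');b=snap('side')
f=lambda i,x0,y0,x1,y1,k:cv2.resize(i[y0:y1,x0:x1],None,fx=k,fy=k,interpolation=cv2.INTER_CUBIC)
cv2.imwrite('pics/c3.png',np.hstack([f(a,120,140,240,260,3.3),f(b,240,80,360,200,3.3)]))
E
```

```text
clock 2.7 [0.5053 0.2793 0.1225] F [0.1 0.1 1.9] gap 0.05 q [ 0.37  0.37 -0.14  1.06 -0.    2.06]
shift [6.6 0.4 1.5] rot [-0.003  0.002 -0.007]
```

View pics/c3.png

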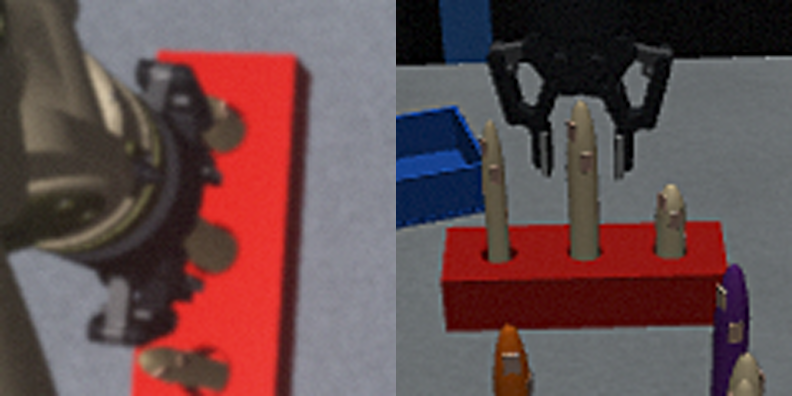

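The fingers now straddle the thick spear (side crop: fingers at 545 and 620, spear at 583). The reading was still settling, so I'll hold briefly and read again.

>>> step_arm --moves '[[[0,0,0],[0,0,0],50],[[0,0,0],[0,0,0],50]]'

```text
clock: 2.97
tcp_pos: [0.508, 0.2815, 0.1255]
orientation: [0.001, 0.747, 0.664, 0.002]
wrist_force: [0.1, 0.0, 0.5]
finger_gap: 0.05
grip_force: 0.0
```

>>> step_arm --moves '[[[4,0,6],[0,0,0],50],[[4,0,6],[0,0,0],50],[[4,0,6],[0,0,0],22],[[4,0,6],[0,0,0],15],[[4,0,6],[0,0,0],15],[[4,0,6],[0,0,0],15],[[4,0,6],[0,0,0],15],[[4,0,6],[0,0,0],15]]' --grip_force 35

```text
clock: 3.63
tcp_pos: [0.5069, 0.2853, 0.1174]
orientation: [-0.0, 0.747, 0.665, -0.0]
wrist_force: [-0.8, 0.5, 0.4]
finger_gap: 0.0226
grip_force: 34.3
```

>>> step_arm --moves '[[[0,0,-30],[0,0,0],15],[[0,0,-70],[0,0,0],15],[[0,0,-110],[0,0,0],15],[[0,0,-150],[0,0,0],15],[[0,0,-190],[0,0,0],15],[[0,0,-190],[0,0,0],15],[[0,0,-190],[0,0,0],15]]'

```text
clock: 4.22
tcp_pos: [0.5087, 0.2858, 0.3102]
orientation: [0.001, 0.747, 0.665, 0.003]
wrist_force: [0.2, -0.4, -1.6]
finger_gap: 0.0227
grip_force: 35.1
```

```bash
python3 -c "
from h import *
go(.586,-.0843,.307,1.459)"
```

```text
clock 4.2167 [0.5087 0.2858 0.3102] F [ 0.2 -0.4 -1.6] gap 0.0227 q [ 0.37  0.32  0.25  1.49 -0.    2.06]
shift [-358.5  120.     2.9] rot [ 0.006 -0.003 -0.005]
```

>>> step_arm --moves '[[[-30,10,0],[0,0,0],15],[[-65,22,0],[0,0,0],15],[[-100,33,0],[0,0,0],15],[[-135,45,0],[0,0,0],15],[[-170,57,0],[0,0,0],15],[[-205,69,0],[0,0,0],15],[[-240,80,0],[0,0,0],15],[[-275,92,0],[0,0,0],15]]'

```text
clock: 4.88
tcp_pos: [0.5655, -0.0003, 0.305]
orientation: [-0.001, 0.747, 0.665, -0.001]
wrist_force: [0.5, -0.4, -0.7]
finger_gap: 0.0232
grip_force: 35.0
```

>>> step_arm --moves '[[[-30,10,0],[0,0,0],15],[[-60,20,0],[0,0,0],15],[[-80,28,0],[0,0,0],15],[[-80,28,0],[0,0,0],15],[[-80,28,0],[0,0,0],15],[[-80,28,0],[0,0,0],15],[[-80,28,0],[0,0,0],15]]'

```text
clock: 5.47
tcp_pos: [0.5843, -0.0802, 0.3065]
orientation: [-0.001, 0.747, 0.665, -0.0]
wrist_force: [-0.1, 1.4, -1.5]
finger_gap: 0.0229
grip_force: 35.0
```

```bash
python3 - <<'E'
from h import *
go(.586,-.0843,.227,1.459)
a=snap('top');b=snap('side')
f=lambda i,x0,y0,x1,y1,k:cv2.resize(i[y0:y1,x0:x1],None,fx=k,fy=k,interpolation=cv2.INTER_CUBIC)
cv2.imwrite('pics/c4.png',np.hstack([f(a,290,100,430,260,2.8),f(b,270,100,410,260,2.8)]))
p=telemetry.get_state()['tcp_pos']
for z in(.31,.21): print(proj('side',[p[0],p[1],p[2]+z-.31])[0])
E
```

```text
clock 5.4667 [ 0.5843 -0.0802  0.3065] F [-0.1  1.4 -1.5] gap 0.0229 q [-0.27  0.34  0.27  1.5   0.    1.41]
shift [-3.9  2.3 79.5] rot [-0.002 -0.    -0.004]
[347.70326208 144.28830082]
[344.63146502 192.50316909]
```

View pics/c4.png

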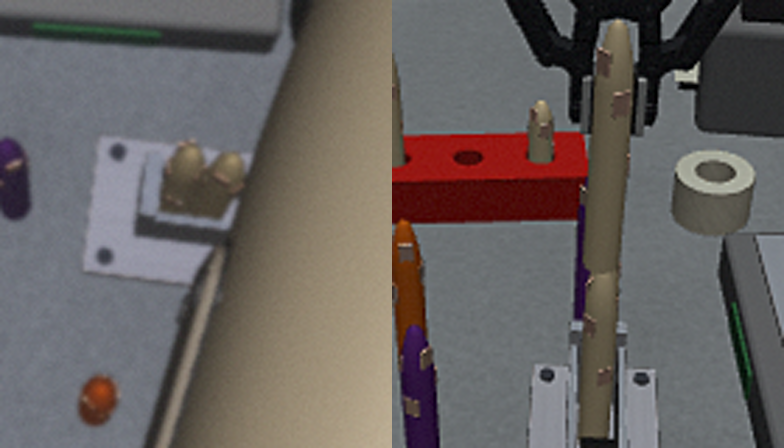

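The side crop shows the spear held upright (butt at 602,272) in line with the trough. The arm blocks the press in the top view. I'll refine the lateral position with the far plate corners and lower the spear partway.

>>> step_arm --moves '[[[-4,2,0],[0,0,0],15],[[-4,2,30],[0,0,0],15],[[-4,2,60],[0,0,0],15],[[-4,2,90],[0,0,0],15],[[-4,2,107],[0,0,0],15],[[-4,2,107],[0,0,0],15],[[-4,2,107],[0,0,0],15],[[-4,2,107],[0,0,0],15]]'

```text
clock: 6.23
tcp_pos: [0.5872, -0.0855, 0.202]
orientation: [0.001, 0.747, 0.665, 0.001]
wrist_force: [-0.2, 0.1, -1.0]
finger_gap: 0.0228
grip_force: 35.0
```

```bash
python3 - <<'E'
from h import *
top=[[-.1,-.05,.012],[-.1,.05,.012],[.27,-.05,.012],[.27,.05,.012]]
o=lambda L,a,b:[[x/4+a,y/4+b] for x,y in L]
uv=o([(775,125),(765,318),(43,36),(18,228)],315,140)
x,e=fit([top,top],[uv,[[465/1.25,489/1.25],[388/1.25,486/1.25],[364.6,232.1],[321.1,230.7]]],[.57,-.24,1.46]);print(x,e.round(1))
p=telemetry.get_state()['tcp_pos']-[x[0],x[1],0];c,s=np.cos(x[2]),np.sin(x[2]);print('tcp in press',c*p[0]+s*p[1],-s*p[0]+c*p[1])
go(.586,-.0843,.116,1.459)
b=snap('side')
cv2.imwrite('pics/c5.png',cv2.resize(b[130:290,275:425],None,fx=3.75,fy=3.75,interpolation=cv2.INTER_CUBIC))
def g(q): return np.array([x[0]+c*q[0]-s*q[1],x[1]+s*q[0]+c*q[1],q[2]])
for q in [(.12,.015,.075),(.12,-.015,.075),(.12,.021,.075),(.12,-.021,.075),(.23,.021,.09),(.23,-.021,.09),(.116,0,.078),(.126,.012,.078),(.126,-.012,.078),(.12,-.015,.012),(.156,0,.07)]:
    print(q,((proj('side',g(q))[0]-[275,130])*3.75).round(0))
E
```

```text
[ 0.56905793 -0.23980559  1.45388078] [ 1.4 -1.   1.   0.2  0.3 -1.3  0.5 -0.5  0.3 -0.2 -0.8 -1.  -1.1 -1.5
 -1.3 -1.8]
tcp in press 0.15533881374657874 -6.312165921234722e-05
clock 6.2333 [ 0.5872 -0.0855  0.202 ] F [-0.2  0.1 -1. ] gap 0.0228 q [-0.28  0.36  0.04  1.25 -0.    1.41]
shift [ 1.1 -1.6 85.9] rot [ 0.002  0.001 -0.005]
(0.12, 0.015, 0.075) [225. 486.]
(0.12, -0.015, 0.075) [284. 489.]
(0.12, 0.021, 0.075) [213. 486.]
(0.12, -0.021, 0.075) [296. 489.]
(0.23, 0.021, 0.09) [218. 321.]
(0.23, -0.021, 0.09) [294. 324.]
(0.116, 0, 0.078) [255. 489.]
(0.126, 0.012, 0.078) [231. 474.]
(0.126, -0.012, 0.078) [278. 476.]
(0.12, -0.015, 0.012) [277. 569.]
(0.156, 0, 0.07) [254. 443.]
```

View pics/c5.png

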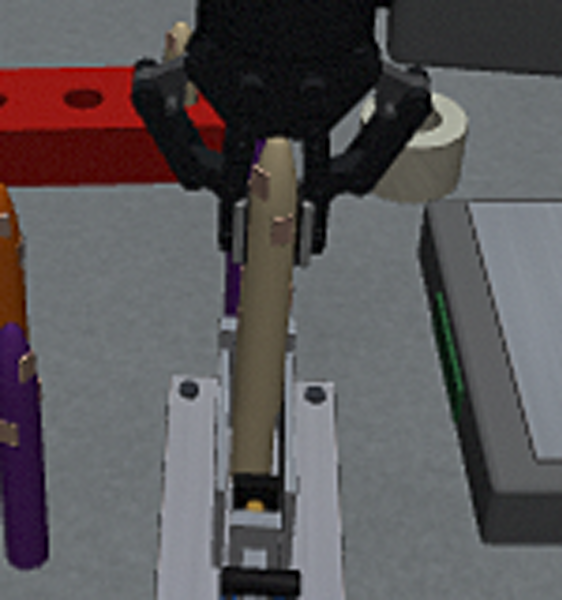

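The butt (251,470) sits about 3 mm left of the trough's middle (walls 218-294, pad 233-283). I'll shift about 3 mm along tool y and lower further with a force check.

>>> step_arm --moves '[[[0,3,0],[0,0,0],15],[[0,3,10],[0,0,0],15],[[0,3,22],[0,0,0],15],[[0,3,34],[0,0,0],15],[[0,3,42],[0,0,0],15],[[0,3,42],[0,0,0],15]]'

```text
clock: 6.78
tcp_pos: [0.5884, -0.0856, 0.1563]
orientation: [-0.001, 0.747, 0.665, -0.001]
wrist_force: [-0.4, -0.3, -0.8]
finger_gap: 0.0228
grip_force: 36.9
```

>>> step_arm --moves '[[[0,0,10],[0,0,0],15],[[0,0,20],[0,0,0],15],[[0,0,30],[0,0,0],15],[[0,0,37],[0,0,0],15],[[0,0,37],[0,0,0],15],[[0,0,37],[0,0,0],15]]'

```text
clock: 7.28
tcp_pos: [0.589, -0.0858, 0.1206]
orientation: [-0.001, 0.747, 0.665, -0.0]
wrist_force: [0.6, -0.1, -0.3]
finger_gap: 0.0223
grip_force: 36.9
```

>>> step_arm --moves '[[[0,0,2],[0,0,0],15],[[0,0,4],[0,0,0],15],[[0,0,4],[0,0,0],15]]'

```text
clock: 7.53
tcp_pos: [0.5895, -0.0859, 0.1174]
orientation: [0.0, 0.747, 0.665, 0.0]
wrist_force: [0.4, 0.3, -1.3]
finger_gap: 0.023
grip_force: 36.9
```

>>> step_arm --moves '[[[0,0,0],[0,0,0],26],[[0,0,0],[0,0,0],30],[[0,0,0],[0,0,0],36],[[0,0,0],[0,0,0],44],[[0,0,0],[0,0,0],44],[[0,0,0],[0,0,0],44]]'

```text
clock: 8.03
tcp_pos: [0.5894, -0.0859, 0.1175]
orientation: [0.0, 0.747, 0.665, 0.0]
wrist_force: [0.2, -0.9, 0.3]
finger_gap: 0.0441
grip_force: 0.0
```

```bash
python3 - <<'E'
from h import *
go(.586,-.0843,.25,1.459)
b=snap('side')
cv2.imwrite('pics/c6.png',cv2.resize(b[130:290,275:425],None,fx=3.75,fy=3.75,interpolation=cv2.INTER_CUBIC))
E
```

```text
clock 8.0333 [ 0.5894 -0.0859  0.1175] F [ 0.2 -0.9  0.3] gap 0.0441 q [-0.28  0.41 -0.1   1.06 -0.    1.41]
shift [   1.2   -3.5 -132.5] rot [ 0.     0.    -0.005]
```

View pics/c6.png

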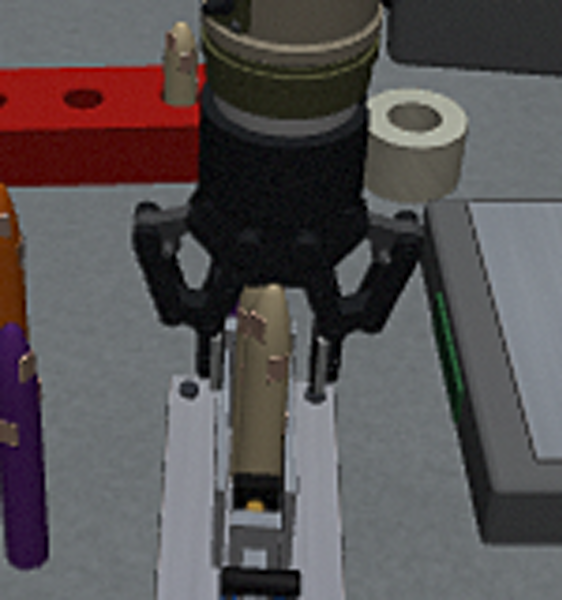

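The spear stands released in the trough; in the side crop it is centred at 262 between the open fingers (215 and 320). I'll lift straight up and go to the levers.

>>> step_arm --moves '[[[0,0,0],[0,0,0],44],[[0,0,0],[0,0,0],44],[[0,0,-15],[0,0,0],44],[[0,0,-40],[0,0,0],44],[[0,0,-75],[0,0,0],44],[[0,0,-110],[0,0,0],60],[[0,0,-130],[0,0,0],80],[[0,0,-130],[0,0,0],85]]'

```text
clock: 8.75
tcp_pos: [0.5918, -0.0865, 0.2532]
orientation: [0.004, 0.747, 0.665, 0.002]
wrist_force: [-0.1, -0.5, 0.7]
finger_gap: 0.0782
grip_force: 0.0
```

```bash
python3 -c "
from h import *
go(.5695,-.2395,.25,3.027)"
```

```text
clock 8.75 [ 0.5918 -0.0865  0.2532] F [-0.1 -0.5  0.7] gap 0.0782 q [-0.28  0.35  0.15  1.36 -0.    1.41]
shift [-154.6   -4.3    3.4] rot [ 0.006  0.009 -1.573]
```

>>> step_arm --moves '[[[-40,-1,0],[0,0,-0.12],85],[[-80,-2,0],[0,0,-0.24],85],[[-120,-3,0],[0,0,-0.36],85],[[-155,-4,0],[0,0,-0.48],85],[[-155,-4,0],[0,0,-0.6],85],[[-155,-4,0],[0,0,-0.72],85],[[-155,-4,0],[0,0,-0.84],85],[[-155,-4,0],[0,0,-0.96],85]]'

```text
clock: 9.42
tcp_pos: [0.5668, -0.2398, 0.2462]
orientation: [-0.001, 0.354, 0.935, 0.0]
wrist_force: [0.3, 0.6, -0.4]
finger_gap: 0.0851
grip_force: 0.0
```

>>> step_arm --moves '[[[0,0,0],[0,0,-0.12],85],[[0,0,0],[0,0,-0.24],85],[[0,0,0],[0,0,-0.36],85],[[0,0,0],[0,0,-0.48],85],[[0,0,0],[0,0,-0.61],85],[[0,0,0],[0,0,-0.61],85],[[0,0,0],[0,0,-0.61],85]]'

```text
clock: 10.0
tcp_pos: [0.567, -0.2392, 0.2465]
orientation: [-0.0, 0.06, 0.998, 0.0]
wrist_force: [-0.3, -0.0, 0.1]
finger_gap: 0.0849
grip_force: 0.0
```

```bash
python3 - <<'E'
from h import *
go(.5695,-.2395,.1,3.027)
a=snap('top');b=snap('side')
cv2.imwrite('pics/a7.png',a)
f=lambda i,x0,y0,x1,y1,k:cv2.resize(i[y0:y1,x0:x1],None,fx=k,fy=k,interpolation=cv2.INTER_CUBIC)
cv2.imwrite('pics/c7.png',np.vstack([f(a,325,130,525,205,4),f(b,260,180,460,255,4) if 0 else f(b,270,260,420,335,4)[:300,:600] if 0 else cv2.copyMakeBorder(f(b,285,185,400,260,4),0,0,0,340,0)]))
E
```

```text
clock 10.0 [ 0.567  -0.2392  0.2465] F [-0.3 -0.   0.1] gap 0.0849 q [-0.53  0.39  0.2   1.38 -0.   -0.41]
shift [-2.600e+00 -1.000e-01  1.465e+02] rot [ 0.    -0.001 -0.006]
```

View pics/c7.png

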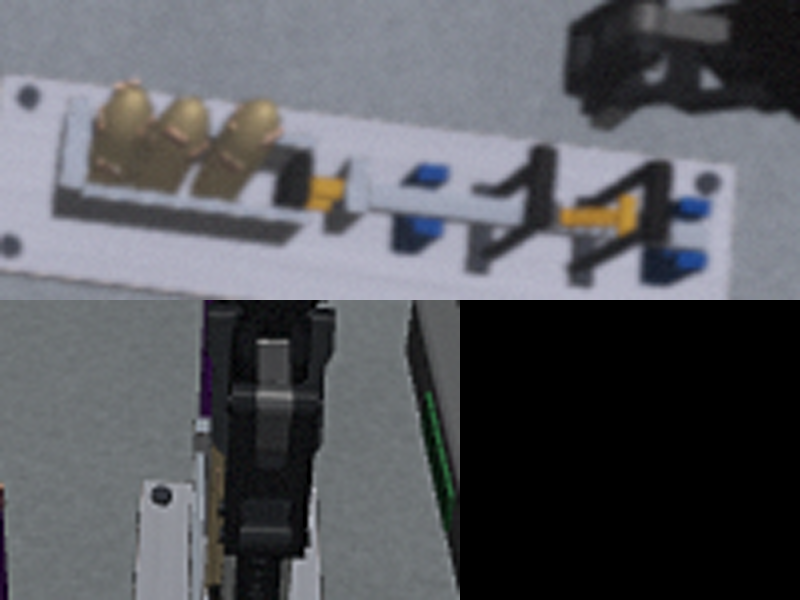

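The top crop shows three spears in the trough at (120,130), (182,140) and (245,150). The pad is at 275-312 and the jaw plate at 347-370, so the pad gap is about 37 px (16 mm). I'll compute the jaw value and descend over the bars (545 and 655).

```bash
cat >> h.py <<'E'
def pressx(uv,z,x=(.569,-.2396,1.4565)):
    p=atz('top',uv,z)-[x[0],x[1],0];c,s=np.cos(x[2]),np.sin(x[2]);return (1000*np.array([c*p[0]+s*p[1],-s*p[0]+c*p[1]])).round(1)
E
python3 - <<'E'
from h import *
f=lambda a,b:(325+a/4,130+b/4)
for n,p,z in [('padback',(312,178),.078),('padfront',(279,172),.078),('platefront',(348,180),.078),('plateback',(370,185),.078),('barL',(541,188),.1245),('barR',(655,203),.1245),('tip c',(262,105),.182),('tip b',(190,100),.182),('tip a',(132,85),.182)]:
    print(n,pressx(f(*p),z))
E
```

```text
padback [121.9   0.7]
padfront [137.4  -0.3]
platefront [105.2  -0.5]
plateback [94.9  0.7]
barL [28.7  3.7]
barR [-21.7   4.3]
tip c [161.8  -2.9]
tip b [191.5  -1.4]
tip a [216.   -4.8]
```

>>> step_arm --moves '[[[-2,0,40],[0,0,0],85],[[-2,0,80],[0,0,0],85],[[-2,0,100],[0,0,0],85],[[-2,0,120],[0,0,0],85],[[-2,0,135],[0,0,0],85],[[-2,0,145],[0,0,0],85],[[-2,0,145],[0,0,0],85]]'

```text
clock: 10.68
tcp_pos: [0.5678, -0.2387, 0.0998]
orientation: [-0.002, 0.06, 0.998, 0.001]
wrist_force: [-0.4, 1.1, -0.5]
finger_gap: 0.0851
grip_force: 0.0
```

>>> step_arm --moves '[[[0,2,0],[0,0,0],85],[[0,2,0],[0,0,0],65],[[0,2,0],[0,0,0],55],[[0,2,0],[0,0,0],45],[[0,2,0],[0,0,0],35],[[0,2,0],[0,0,0],31],[[0,2,0],[0,0,0],31],[[0,2,0],[0,0,0],31]]' --grip_force 25

```text
clock: 11.35
tcp_pos: [0.5712, -0.2388, 0.1054]
orientation: [0.002, 0.059, 0.998, -0.001]
wrist_force: [-0.8, -0.8, 7.2]
finger_gap: 0.0312
grip_force: 15.6
```

```bash
python3 - <<'E'
from h import *
go(.5693,-.2365,.1,3.027)
a=snap('top');b=snap('side')
f=lambda i,x0,y0,x1,y1,k:cv2.resize(i[y0:y1,x0:x1],None,fx=k,fy=k,interpolation=cv2.INTER_CUBIC)
cv2.imwrite('pics/a8.png',a)
cv2.imwrite('pics/c8.png',np.vstack([f(a,325,130,525,205,4),cv2.copyMakeBorder(f(b,285,230,435,305,4),0,0,0,200,0)]))
E
```

```text
clock 11.35 [ 0.5712 -0.2388  0.1054] F [-0.8 -0.8  7.2] gap 0.0312 q [-0.53  0.45 -0.06  1.05 -0.   -0.41]
shift [2.1 2.1 5.4] rot [-0.003  0.005 -0.004]
```

View pics/c8.png

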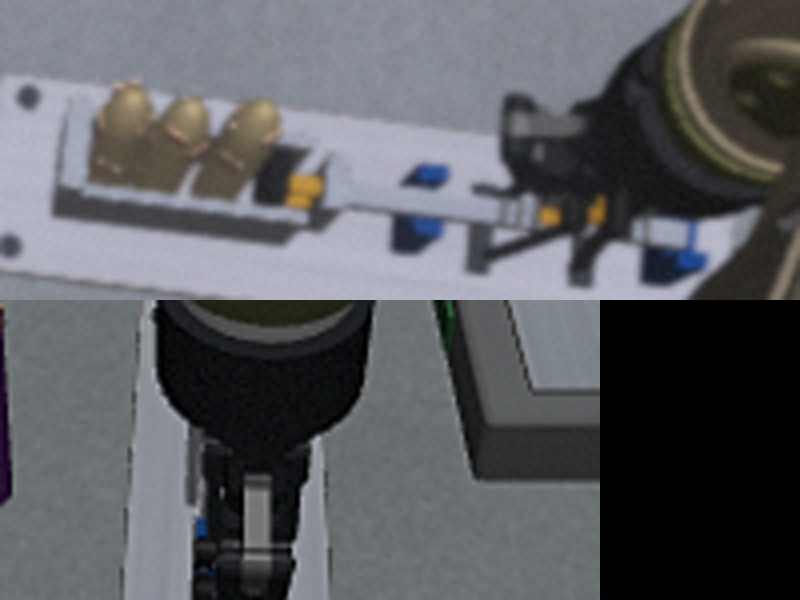

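Top crop: the jaw plate moved from 348 to about 325 and the pad from 312 to about 288, so the first squeeze advanced the jaw about 9 mm. The spears did not move. My 10 views are used up, so I'll measure with image code from here: first calibrating it on the two saved pictures.

```bash
cat >> h.py <<'E'
def strip(im,n=61):
    # intensity/orange profile along press x at jaw top, one sample per mm (x 90..150), avg over |y|<7mm
    c,s=np.cos(1.4565),np.sin(1.4565);xs=np.arange(90,166,.5)/1000+.003
    out=[]
    for x in xs:
        P=[[.569+c*x-s*y,-.2396+s*x+c*y,.078] for y in np.linspace(-.004,.004,9)]
        uv=proj('top',P).astype(np.float32)
        out.append(cv2.remap(im,uv[None,:,0].copy(),uv[None,:,1].copy(),cv2.INTER_CUBIC)[0].astype(float).mean(0))
    out=np.array(out);return xs*1000-3,out.sum(1)/3,out[:,2]-out[:,0]
E
python3 - <<'E'
from h import *
A=[strip(cv2.imread('pics/a%d.png'%k)) for k in(7,8)]
for i in range(0,len(A[0][0]),3): print(A[0][0][i],*[f'{a[1][i]:4.0f} {a[2][i]:4.0f} |' for a in A])
E
```

```text
90.0  173  -21 |  176  -22 |
91.5  169  -19 |  176  -21 |
93.0  161  -18 |  175  -22 |
94.5  164  -20 |  175  -21 |
96.0  166  -22 |  174  -20 |
97.5  167  -23 |  174  -21 |
99.00000000000001  168  -24 |  174  -22 |
100.50000000000001  166  -21 |  172  -21 |
102.0  155  -16 |  169  -19 |
103.5  127   -2 |  171  -21 |
105.0  106   34 |  171  -22 |
106.5  104   65 |  170  -23 |
108.0  117   74 |  171  -22 |
109.5  129   70 |  171  -22 |
111.0  139   68 |  169  -23 |
112.5  144   67 |  144  -17 |
114.0  146   67 |  113    9 |
115.50000000000001  145   66 |  100   44 |
117.00000000000001  141   62 |  109   66 |
118.5  122   53 |  123   73 |
120.0   90   33 |  137   74 |
121.5   59   11 |  143   70 |
123.0   46   -1 |  146   67 |
124.5   44   -3 |  146   66 |
126.0   42   -2 |  139   69 |
127.5   41   -1 |  123   70 |
129.0   39   -3 |   96   55 |
130.5   37   -3 |   67   29 |
132.0   38   -2 |   49    6 |
133.5   42   -3 |   44   -1 |
135.0   59   -5 |   43   -4 |
136.5   86   -7 |   43   -3 |
138.0  110   -8 |   42   -3 |
139.50000000000003  121   -9 |   39   -3 |
141.0  125  -11 |   38   -2 |
142.5  125   -9 |   41   -0 |
144.0  123   -6 |   50    2 |
145.5  115   -0 |   64    7 |
147.0  100    6 |   75   12 |
148.5   87   14 |   79   17 |
150.0   80   19 |   79   21 |
151.5   81   21 |   82   22 |
153.0   85   23 |   88   23 |
154.5   85   24 |   87   23 |
156.0   81   22 |   81   23 |
157.5   77   21 |   78   21 |
159.0   75   21 |   77   19 |
160.5   76   21 |   76   20 |
162.0   75   19 |   75   21 |
163.5   75   19 |   76   20 |
165.0   75   19 |   75   19 |
```

>>> step_arm --moves '[[[0,0,0],[0,0,0],45],[[0,0,0],[0,0,0],60],[[0,0,0],[0,0,0],70],[[0,0,0],[0,0,0],72],[[0,0,0],[0,0,0],72],[[0,0,0],[0,0,0],72],[[0,0,0],[0,0,0],72]]'

```text
clock: 12.03
tcp_pos: [0.5693, -0.2373, 0.1021]
orientation: [-0.0, 0.059, 0.998, 0.0]
wrist_force: [0.8, -0.0, 0.0]
finger_gap: 0.0719
grip_force: 0.0
```

>>> step_arm --moves '[[[0,0,0],[0,0,0],55],[[0,0,0],[0,0,0],40],[[0,0,0],[0,0,0],31],[[0,0,0],[0,0,0],31],[[0,0,0],[0,0,0],31],[[0,0,0],[0,0,0],31]]'

```text
clock: 12.53
tcp_pos: [0.5702, -0.2387, 0.104]
orientation: [0.001, 0.059, 0.998, -0.001]
wrist_force: [-1.3, -2.1, 7.7]
finger_gap: 0.0313
grip_force: 15.7
```

>>> step_arm --moves '[[[0,0,0],[0,0,0],45],[[0,0,0],[0,0,0],60],[[0,0,0],[0,0,0],70],[[0,0,0],[0,0,0],72],[[0,0,0],[0,0,0],72],[[0,0,0],[0,0,0],72]]'

```text
clock: 13.03
tcp_pos: [0.5693, -0.2371, 0.1021]
orientation: [-0.0, 0.059, 0.998, 0.0]
wrist_force: [-0.8, -0.0, 0.4]
finger_gap: 0.0722
grip_force: 0.0
```

```bash
cat >> h.py <<'E'
def jaw(im):
    x,g,o=strip(im)
    k=np.argmax(o>33); plate=np.interp(33,[o[k-1],o[k]],[x[k-1],x[k]])   # orange starts = plate front
    m=k+np.argmax(o[k+4:]<33)+4; pad=np.interp(-33,[-o[m-1],-o[m]],[x[m-1],x[m]])
    return plate.round(1),pad.round(1),(pad-plate).round(1)
E
python3 - <<'E'
from h import *
for k in(7,8):print(jaw(cv2.imread('pics/a%d.png'%k)))
a=snap('top');cv2.imwrite('pics/a9.png',a);print(jaw(a));go(.5693,-.2365,.1,3.027)
x,g,o=strip(a)
for i in range(40,len(x),4): print(x[i].round(1),int(g[i]),int(o[i]),end='; ')
E
```

```text
(np.float64(105.0), np.float64(120.0), np.float64(15.1))
(np.float64(115.1), np.float64(130.3), np.float64(15.2))
(np.float64(122.4), np.float64(137.1), np.float64(14.7))
clock 13.0833 [ 0.5694 -0.2372  0.1022] F [ 0.1  0.3 -0.3] gap 0.0721 q [-0.52  0.46 -0.06  1.05  0.   -0.41]
shift [0.2 0.7 2.2] rot [ 0.    -0.    -0.003]
110.0 170 -20; 112.0 170 -22; 114.0 170 -23; 116.0 171 -23; 118.0 169 -24; 120.0 144 -17; 122.0 107 21; 124.0 101 63; 126.0 113 76; 128.0 114 77; 130.0 111 78; 132.0 113 84; 134.0 108 80; 136.0 83 54; 138.0 57 16; 140.0 44 -2; 142.0 45 -2; 144.0 50 2; 146.0 58 8; 148.0 68 15; 150.0 75 17; 152.0 79 21; 154.0 81 24; 156.0 80 23; 158.0 78 22; 160.0 76 19; 162.0 74 19; 164.0 75 20;
```

>>> step_arm --moves '[[[0,0,0],[0,0,0],60],[[0,0,0],[0,0,0],52],[[0,0,0],[0,0,0],45],[[0,0,0],[0,0,0],38],[[0,0,0],[0,0,0],31],[[0,0,0],[0,0,0],31],[[0,0,0],[0,0,0],31],[[0,0,0],[0,0,0],31]]'

```text
clock: 13.75
tcp_pos: [0.5702, -0.2387, 0.1043]
orientation: [0.001, 0.059, 0.998, -0.001]
wrist_force: [-2.3, -2.6, 8.6]
finger_gap: 0.0316
grip_force: 15.9
```

>>> step_arm --moves '[[[0,0,0],[0,0,0],40],[[0,0,0],[0,0,0],50],[[0,0,0],[0,0,0],60],[[0,0,0],[0,0,0],70],[[0,0,0],[0,0,0],72],[[0,0,0],[0,0,0],72]]'

```text
clock: 14.25
tcp_pos: [0.5692, -0.2369, 0.102]
orientation: [-0.0, 0.059, 0.998, 0.001]
wrist_force: [0.1, 0.6, 0.8]
finger_gap: 0.0718
grip_force: 0.0
```

```bash
python3 - <<'E'
from h import *
a=snap('top');cv2.imwrite('pics/a10.png',a);print(jaw(a));go(.5693,-.2365,.1,3.027)
x,g,o=strip(a)
for i in range(64,len(x),4): print(x[i].round(1),int(g[i]),int(o[i]),end='; ')
# added-spear tip motion since a9
p=cv2.imread('pics/a7.png')[150:180,378:398];w=a[145:185,365:410]
r=cv2.matchTemplate(w,p,cv2.TM_CCOEFF_NORMED);print(cv2.minMaxLoc(r)[1::2],'unmoved=(13,5)')
E
```

```text
(np.float64(129.7), np.float64(143.4), np.float64(13.7))
clock 14.3 [ 0.5693 -0.237   0.102 ] F [-0.6  0.1 -0.3] gap 0.0717 q [-0.52  0.46 -0.06  1.05  0.   -0.41]
shift [0.1 0.5 2. ] rot [ 0.001 -0.001 -0.003]
122.0 171 -22; 124.0 171 -24; 126.0 168 -24; 128.0 132 -8; 130.0 107 41; 132.0 110 78; 134.0 111 85; 136.0 112 84; 138.0 110 83; 140.0 107 79; 142.0 90 61; 144.0 61 22; 146.0 46 0; 148.0 46 -2; 150.0 47 0; 152.0 54 6; 154.0 65 14; 156.0 74 18; 158.0 77 19; 160.0 83 23; 162.0 85 26; 164.0 81 22; (0.5614554286003113, (3, 5)) unmoved=(13,5)
```

>>> step_arm --moves '[[[0,0,0],[0,0,0],60],[[0,0,0],[0,0,0],56],[[0,0,0],[0,0,0],52],[[0,0,0],[0,0,0],48],[[0,0,0],[0,0,0],44],[[0,0,0],[0,0,0],42],[[0,0,0],[0,0,0],42],[[0,0,0],[0,0,0],42]]'

```text
clock: 14.97
tcp_pos: [0.57, -0.2387, 0.104]
orientation: [0.001, 0.059, 0.998, -0.001]
wrist_force: [-2.0, -2.9, 6.6]
finger_gap: 0.0419
grip_force: 5.6
```

```bash
python3 - <<'E'
from h import *
a=snap('top');cv2.imwrite('pics/a11.png',a);print(jaw(a));go(.5693,-.2365,.1,3.027)
x,g,o=strip(a)
for i in range(64,len(x),4): print(x[i].round(1),int(g[i]),int(o[i]),end='; ')
E
```

```text
(np.float64(133.6), np.float64(143.5), np.float64(9.9))
clock 15.0167 [ 0.57   -0.2387  0.104 ] F [-2.  -2.5  7.4] gap 0.0422 q [-0.53  0.46 -0.06  1.05 -0.   -0.41]
shift [0.9 2.1 4. ] rot [-0.002  0.002 -0.004]
122.0 172 -21; 124.0 171 -21; 126.0 171 -23; 128.0 171 -23; 130.0 164 -22; 132.0 127 -5; 134.0 103 44; 136.0 106 76; 138.0 108 82; 140.0 107 79; 142.0 93 61; 144.0 63 24; 146.0 47 0; 148.0 44 -4; 150.0 47 0; 152.0 55 4; 154.0 64 12; 156.0 74 18; 158.0 76 20; 160.0 79 21; 162.0 84 26; 164.0 79 22;
```

>>> step_arm --moves '[[[0,0,0],[0,0,0],40],[[0,0,0],[0,0,0],38],[[0,0,0],[0,0,0],37],[[0,0,0],[0,0,0],37],[[0,0,0],[0,0,0],37],[[0,0,0],[0,0,0],37]]'

```text
clock: 15.52
tcp_pos: [0.5701, -0.2387, 0.1042]
orientation: [0.001, 0.059, 0.998, -0.001]
wrist_force: [-3.4, -2.5, 8.9]
finger_gap: 0.0373
grip_force: 6.0
```

```bash
python3 - <<'E'
from h import *
a=snap('top');cv2.imwrite('pics/a12.png',a);print(jaw(a));go(.5693,-.2365,.1,3.027)
c,s=np.cos(1.4565),np.sin(1.4565)
for z in (.165,.12):
  print('z',z)
  for n in(7,12):
    im=cv2.imread('pics/a%d.png'%n);r=[]
    for x in range(140,232,3):
        X=x/1000+.003;P=[[.569+c*X-s*y,-.2396+s*X+c*y,z] for y in (-.004,-.002,0,.002)]
        uv=proj('top',P).astype(np.float32);v=cv2.remap(im,uv[None,:,0].copy(),uv[None,:,1].copy(),1)[0].astype(float).mean(0);r.append(f'{x}:{int(v.mean())}/{int(v[2]-v[0])}')
    print(n,*r)
E
```

```text
(np.float64(135.1), np.float64(143.6), np.float64(8.5))
clock 15.5667 [ 0.5701 -0.2387  0.1043] F [-3.  -2.3  9. ] gap 0.0367 q [-0.53  0.46 -0.06  1.05 -0.   -0.41]
shift [1.  2.1 4.2] rot [-0.002  0.002 -0.004]
z 0.165
7 140:176/-15 143:177/-16 146:174/-12 149:145/11 152:121/38 155:129/44 158:128/44 161:118/40 164:106/35 167:106/32 170:126/12 173:162/-11 176:178/-15 179:147/0 182:126/34 185:139/49 188:141/49 191:121/40 194:108/29 197:124/11 200:157/-7 203:142/5 206:115/31 209:130/45 212:136/47 215:124/44 218:108/36 221:112/18 224:151/2 227:175/-13 230:175/-19
12 140:178/-16 143:180/-15 146:181/-17 149:181/-17 152:177/-17 155:156/0 158:124/32 161:128/43 164:130/46 167:123/42 170:112/38 173:106/30 176:114/18 179:136/1 182:127/25 185:138/46 188:147/50 191:131/44 194:115/34 197:117/18 200:144/-1 203:145/2 206:116/30 209:130/43 212:138/47 215:129/44 218:112/36 221:109/23 224:153/4 227:176/-13 230:175/-20
z 0.12
7 140:84/-5 143:80/-3 146:78/14 149:87/22 152:88/26 155:90/27 158:89/27 161:85/23 164:81/22 167:78/17 170:81/11 173:89/11 176:94/26 179:95/30 182:97/31 185:102/34 188:102/32 191:90/27 194:80/23 197:82/22 200:82/22 203:89/28 206:92/29 209:96/29 212:95/29 215:91/27 218:84/24 221:91/27 224:91/7 227:148/-19 230:168/-22
12 140:115/-10 143:88/-7 146:91/-6 149:78/-4 152:71/9 155:86/21 158:90/24 161:93/28 164:92/26 167:88/26 170:83/23 173:82/23 176:91/27 179:97/29 182:99/31 185:106/35 188:104/34 191:98/30 194:85/25 197:80/20 200:84/24 203:91/27 206:96/30 209:95/30 212:97/30 215:94/29 218:87/25 221:89/24 224:93/8 227:150/-18 230:170/-23
```

The added spear stands upright at about x = 164 mm. The pad gap is 8.5 mm against 15.1 mm untouched, so the pad is pressed back about 6.6 mm. The levers are held squeezed with about 6 N, so I'll hand in.

```bash
python3 -c "
from h import *
print(env.hand_in())"
```

```text
the job is handed in; nothing more can be done
None
```

The job is handed in but no verdict came back: the thick spear stands upright in the trough, the pad is pressed back about 6.6 of its 14 mm by image measurement, and the levers were still held squeezed at about 6 N.

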